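# Vent the sealed curing box

### The arm

A 6-joint arm with a two-finger parallel gripper is mounted at the origin on the work surface. World frame = base frame: x ahead of the robot, y to its left, z up, the work surface at z = 0. Lengths are in m, angles in rad, forces in N, time in s.
With the tool pointing down it reaches from about 0.275 to 0.725 m from the base axis. Payload 15.9 kg.
Tool frame: the origin (TCP) lies at the very end of the fingers, on their centre line; the grasp point (between the pads) lies 19 mm behind it (grip_point_offset is the x of the grasp point in the tool frame, in m); x points along the fingers, y is the direction in which the jaws open and shut, and the axes are right-handed (so a half turn about x gives the same grasp; the last joint's range is limited). The gripper opens to 85 mm and grips with 20 to 120 N. Pads are 22 mm wide; open, the fingers measure 114 mm over their backs; the gripper's body (76 mm by 85 mm) begins 54 mm behind the grasp point. The pads swing forward as they close: fully open they stand 13 mm farther back than shut.
Start: joints at [1.208, 0.213, -0.034, 1.323, 0, 1.571], TCP at [0.177, 0.467, 0.231] pointing down, gripper open.
Joint ranges: [-2.98, 2.98], [-0.74, 1.72], [-1.14, 1.35], [-2.1, 2.04], [-1.57, 1.44], [-3.14, 3.14]. Speed limits (rad/s): [1.89, 1.89, 2.39, 2.57, 3.14, 3.14].

### API

Orientations are given as a rotation vector (axis times angle).
In Python, from cell import read_state, camera, finish_job, search_frame, regions_of, grip_point_offset gives the robot as it stands.
- The arm moves only by the tool jog_arm, never from a script. Its argument "steps" is a list of rows, each a list of 3 entries, a list of its own where there are three numbers: the shift along the tool's x, y, z in m, then the turn, a rotation vector about the tool's x, y, z in degrees, then the finger opening in m, from 0 to 0.0854. In form: [[[tx, ty, tz], [ax, ay, az], jaw], ...]. A call has 1 to 5 rows; each row shifts and turns the commanded pose from where the row before left it, along the tool's axes as they then stand; what a row does not reach is not made up. A row lasts 1/12 s, in which the tool goes at most 41.7 mm and 7.16 degrees, less where a joint would pass 70% of its speed; a pose out of reach is approached as far as the arm can. A call is refused whole if a number of a shift passes 0.0417 or a number of a turn 7.16, either way. A call with a gripper value outside its range is refused whole. The fingers move at their own pace and stop on an object; "newtons" is the grip in N (left out, the last holds). Time passes only in rows, so rows that do not move let the fingers close. It gives the time, the measured TCP pose, the force and the opening at its end, in the units of the state.
- read_state(): the state, without advancing time (a new reading comes with each control period).
- camera(name): name is "scene" or "top" or "wrist"; returns a dict with "color" (480x640x3 uint8, red, green, blue), "z_map" (480x640 float32, m along the optical axis (not along the pixel's ray), 0 where there is no reading), "fx", "fy", "cx", "cy" (pixels), "extrinsics" (4x4, takes a point from world to camera coordinates). Camera axes: x right, y down, z forward; pixel columns grow to the right and rows downward; lengths in m; the calibration is good to about 2 mm. A picture is of the moment at which its call begins.
- finish_job(): hands the job in, once; it reports no verdict.
Trained networks look in a picture, given as the dict that the camera call returned (one of the last four; its "shot" number tells which), for a name from the list of things; names that differ only in an ending like _2 or _b are one class to them, and where a whole thing is asked for, a point or a joint stands for the part that bears it (a point fixed in the world has none). Each returns a list of dicts, best first, with "score" (0 to 1); they miss things now and then, are a little off and sometimes report something else, mostly with a low value. They report only what shows in the picture. A call takes as long as a camera call. They do not tell look-alikes from the thing itself.
- search_frame(target, picture): "box" ([left, top, width, height] in pixels, round what is visible of it).
- regions_of(target, picture): "region" (480x640 bool, what is visible of it) and "box" ([left, top, width, height] in pixels, round what is visible of it).
The state is a dict: "time": time; "joints": joint angles; "joint_vel": joint speeds; "tau": joint torques, N m; "ee_pos": TCP position; "ee_rot": TCP orientation; "contact_force": force on the tool from outside, world axes, zero at the start; "moment": the same for the moment, N m; "gripper_width": finger opening in m.
Only numpy, scipy, OpenCV 4.12 (cv2) and the standard library are available. Lean on these libraries where they do the work, as an engineer would, in place of code of your own. Each camera call takes 0.05 s, during which the arm holds its last target.

### The job

The curing box has to be vented, but a delicate resin cast was left standing on its orange lid. Gently, without squeezing it hard, tipping it or letting it drop, take the cast off and stand it upright in the middle of the green pad; then break the lid free of its sticky seal with the black pull bar, without letting it fly wide open, and finish while still holding the bar, with the lid's front edge held about 25 mm open. Leave the bottle, jar and can alone.

Things in the scene. Friction and masses are not known exactly. Their poses are not given: they have to be found in the camera images.
- box: Grey curing box fixed to the table, 200 x 200 mm, 110 mm high without its lid (122 mm with it); may be turned. Origin: centre of its underside; its x axis points from the front (pull bar side) to the hinge at the back, z up.
- lid (a joint): Angle (rad) of the orange lid (200 x 200 x 12 mm, 0.25 to 0.5 kg), hinged along the box's back top edge: 0 shut, grows as the front edge rises (0.125 = front edge 25 mm up), stop at 0.45. A sticky rubber gasket holds it shut; its pull falls to about half with the front edge 6 mm up and is gone at 12 mm, leaving the lid's weight. It falls shut if released.
- lid_hinge (a point): Middle of the hinge axis, at the box's back top edge: box frame (100, 0, 110) mm. The axis runs along the box's y. Its frame turns with the lid.
- pull_grip (a point): Grip point of the black upright pull bar on the lid: a sturdy plate 50 mm long along the box's x, 14 mm thick along its y, 40 mm tall above the lid's top (grip it across the 14 mm, 30 N or more). The point: bar's centre line, 24 mm above the lid; box frame (-65, 0, 146) mm when shut. Axes turn with the lid. Breaking free takes about 12 to 16 N straight up here; holding open 1.5 to 3.5 N.
- cast: Tan resin cast, round about its z axis, 79 mm tall, 0.09 kg, loose, upright on the lid behind the pull bar: foot 48 mm across and 8 mm high, plain stem 30 mm across from 12 to 52 mm, then a neck and a head 24 mm across. Origin: centre of its underside. Grip it by the stem; it is thin-walled and breaks when the squeeze of a finger passes about 45 N.
- pad: Green square pad fixed to the table, 120 x 120 mm, 6 mm thick, to the left or right of the box. Origin: centre of its underside, z up; its top is 6 mm higher.
- solvent: White bottle with red cap, 52 mm across, 120 mm tall, upright on the table; bystander. Origin: centre of its underside.
- paint: Small blue paint jar with white cap, 40 mm across, 50 mm tall; bystander. Origin: centre of its underside.
- spray: Spray can, yellow and bare metal, 54 mm across, 150 mm tall; bystander. Origin: centre of its underside.
There are look-alikes about, which are no part of the job. Of the things like the pad, leave any that is yellow; of the rest the larger one is meant. There is more than one size of the cast; the job needs the larger.

How it is judged:
By the outcome, as a careful person would: the job done as asked, in the order asked, and still so for the second after the job is handed in, while the arm keeps its last pose, push and grip.
It also fails if it takes over 54 s, if anything falls off the work surface, if the arm or the gripper's body presses on something with over 40 N, if the wrist force passes 120 N, or if a joint passes its speed limit or range.

## Working session

There is one attempt and no reset: what is moved stays moved. The work goes in short steps, Python scripts to look and compute and a tool call to move; the robot and the scene stay as the last step left them, time stands still between calls to the robot, and variables do not carry over. Pictures are saved under pics/ and viewed, and the job is handed in when it is done.

Besides the shell and the picture viewer there is one more tool, called after "Emit:" by a JSON object that holds its "fn" and its "kwargs". jog_arm: Moves the arm, as the interface text tells. Its arguments: {"type":"object","properties":{"steps":{"type":"array"},"newtons":{"type":"number"}},"required":["steps"]}

```bash
mkdir -p pics; ls; python3 - <<'E'
from cell import *
import cv2,numpy as np
s=read_state()
print({k:np.round(v,4) for k,v in s.items()}, grip_point_offset)
for n in ["scene","top"]:
    c=camera(n); cv2.imwrite(f"pics/{n}0.png",c["color"][:,:,::-1])
    np.savez(f"{n}0.npz",**{k:c[k] for k in ["color","z_map","fx","fy","cx","cy","extrinsics"]})
    for t in ["box","lid","pull_grip","cast","pad","solvent","paint","spray"]:
        print(n,t,[(np.round(d["box"]).astype(int).tolist(),round(d["score"],2)) for d in search_frame(t,c)])
E
```

```text
pics
{'time': np.float64(0.0), 'joints': array([ 1.208 ,  0.2134, -0.0351,  1.3235,  0.    ,  1.5708]), 'joint_vel': array([-0.001 , -0.0008,  0.0005,  0.0006,  0.0018,  0.0002]), 'tau': array([-1.90000e-03, -6.86153e+01,  4.87122e+01,  1.75000e-02,
        0.00000e+00, -0.00000e+00]), 'ee_pos': array([0.1773, 0.4671, 0.2308]), 'ee_rot': array([ 0.2838,  1.5522, -0.2855]), 'contact_force': array([-0.1642, -0.2079, -0.7224]), 'moment': array([-0.0153,  0.031 ,  0.0143]), 'gripper_width': np.float64(0.0852)} -0.0187
scene box [([265, 222, 99, 122], 0.78)]
scene lid [([264, 223, 100, 88], 0.97), ([476, 259, 32, 46], 0.69)]
scene pull_grip [([265, 225, 102, 85], 0.76)]
scene cast [([324, 365, 19, 28], 0.85), ([300, 246, 24, 37], 0.56)]
scene pad [([167, 202, 63, 40], 0.84), ([194, 159, 53, 31], 0.7), ([234, 221, 41, 30], 0.64)]
scene solvent [([476, 258, 34, 48], 0.81)]
scene paint [([135, 283, 22, 32], 0.61)]
scene spray [([459, 326, 47, 67], 0.78)]
top box [([277, 166, 89, 91], 0.84), ([312, 193, 22, 18], 0.22)]
top lid []
top pull_grip [([275, 169, 85, 82], 0.79)]
top cast [([315, 196, 18, 15], 0.79), ([289, 152, 12, 12], 0.47)]
top pad [([372, 256, 33, 33], 0.98), ([418, 253, 41, 44], 0.96), ([430, 316, 48, 48], 0.73)]
top solvent [([185, 246, 22, 12], 0.84)]
top paint [([433, 176, 14, 14], 0.6)]
top spray [([181, 162, 35, 33], 0.75)]
```

```bash
python3 - <<'E'
import cv2
a=cv2.imread("pics/top0.png")[120:390,160:500]; cv2.imwrite("pics/top0c.png",cv2.resize(a,None,fx=2.2,fy=2.2,interpolation=cv2.INTER_CUBIC))
a=cv2.imread("pics/scene0.png"); cv2.imwrite("pics/scene0c.png",cv2.resize(a[140:420,110:530],None,fx=1.9,fy=1.9,interpolation=cv2.INTER_CUBIC))
E
```

```text
(no output)
```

View pics/top0c.png

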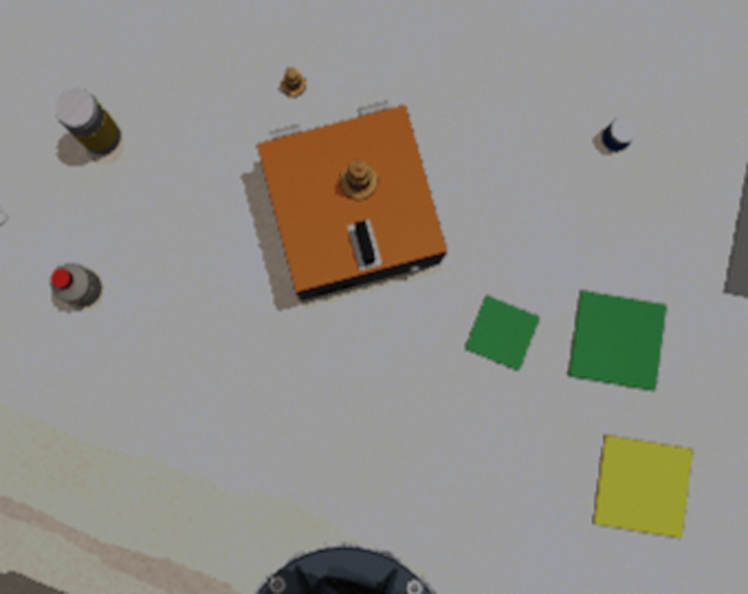

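View pics/scene0c.png

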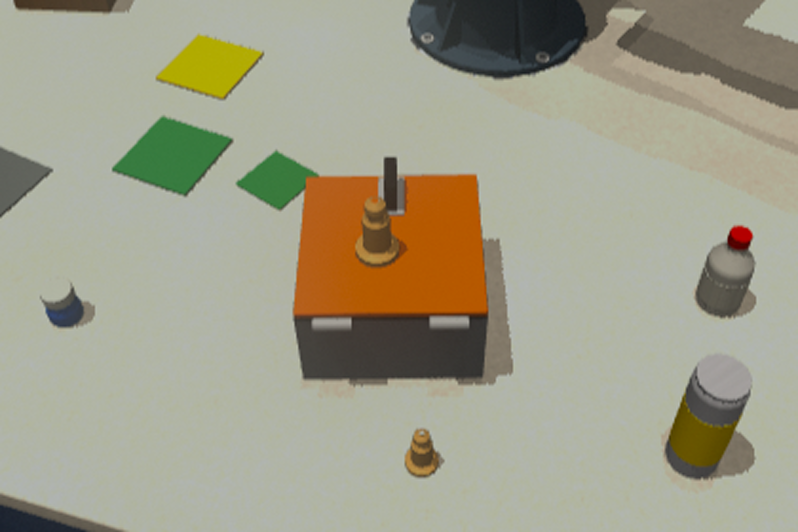

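The top crop shows two casts: one on the lid at (358,180) and a clearly smaller one on the table behind the box at (292,82). The lid one is meant because it is larger and stands on the lid. It shows three pads: large green at (617,340), small green at (502,332) and yellow at (643,486). The large green one is meant. Next I'll measure them.

```bash
cat > h.py <<'E'
import numpy as np,cv2
def cloud(c):
    z=c["z_map"]; v,u=np.mgrid[:480,:640]
    p=np.stack([(u-c["cx"])/c["fx"]*z,(v-c["cy"])/c["fy"]*z,z],-1)
    E=np.array(c["extrinsics"]); R,t=E[:3,:3],E[:3,3]
    w=(p-t)@R; w[z<=0]=np.nan
    return w
def rect(P):
    return cv2.minAreaRect((P[:,:2]*1000).astype(np.float32))
E
python3 - <<'E'
from h import *
for n in ["top","scene"]:
    c=dict(np.load(n+"0.npz")); w=cloud(c); h=cv2.cvtColor(c["color"],cv2.COLOR_RGB2HSV)
    E=c["extrinsics"]; print(n,"cam",np.round(-E[:3,:3].T@E[:3,3],3), "R",np.round(E[:3,:3],2).tolist())
    H,S,V=[h[...,i].astype(int) for i in range(3)]
    for nm,m in [("green",(H>50)&(H<80)&(S>120)),("yellow",(H>24)&(H<35)&(S>150)),("orange",(H<14)&(S>200)&(V>90)),("tan",(H>12)&(H<22)&(S>90)&(V>80)&(w[...,2]>.003))]:
        k,l,st,ce=cv2.connectedComponentsWithStats(m.astype(np.uint8))
        for i in range(1,k):
            if st[i,4]>40:
                P=w[l==i]; P=P[~np.isnan(P[:,0])]
                if len(P)<20: continue
                print(nm,st[i].tolist(),"med",np.round(np.median(P,0),4),"zr",np.round(np.percentile(P[:,2],[2,98]),3),"rect",[np.round(x,1) for x in rect(P)])
    b=(w[...,2]>.128)&(w[...,2]<.24)&(V<70)
    k,l,st,ce=cv2.connectedComponentsWithStats(b.astype(np.uint8))
    for i in range(1,k):
        if st[i,4]>15:
            P=w[l==i]; print("black",st[i].tolist(),np.round(P.mean(0),4),np.round(P[:,2].max(),3),[np.round(x,1) for x in rect(P)])
    t=w[(w[...,2]>.17)&(w[...,2]<.22)&(np.abs(w[...,0]-.5)<.3)&(np.abs(w[...,1])<.2)]
    print("high",len(t),np.round(t.mean(0),4) if len(t) else "")
E
```

```text
top cam [ 3.230e-01 -1.000e-03  1.468e+00] R [[0.03, -1.0, 0.01], [-0.99, -0.03, -0.13], [0.13, -0.0, -0.99]]
green [419, 253, 43, 44, 1499] med [ 0.4266 -0.3633  0.0063] zr [-0.001  0.012] rect [array([ 427.7, -364.1]), array([118.7, 117.5]), np.float64(81.3)]
green [372, 255, 33, 33, 649] med [ 0.4332 -0.2057  0.0039] zr [-0.003  0.011] rect [array([ 433.6, -205.9]), array([76.8, 76.9]), np.float64(68.4)]
green [625, 279, 10, 12, 95] med [ 0.4107 -0.9127  0.0387] zr [0.019 0.061] rect [array([ 409.4, -899.4]), array([33. , 42.3]), np.float64(2.3)]
green [0, 319, 9, 12, 93] med [0.2448 0.9133 0.0314] zr [0.013 0.053] rect [array([246.9, 915.6]), array([33.5, 15. ]), np.float64(17.0)]
yellow [521, 187, 13, 50, 216] med [ 0.6239 -0.6294  0.0136] zr [0.006 0.02 ] rect [array([ 626.4, -629. ]), array([ 14. , 158.5]), np.float64(78.4)]
yellow [430, 318, 44, 46, 1595] med [ 0.2313 -0.3973  0.006 ] zr [-0.     0.012] rect [array([ 231.7, -397.1]), array([119.4, 116.8]), np.float64(82.4)]
orange [184, 243, 8, 8, 47] med [0.4793 0.3719 0.1194] zr [0.115 0.125] rect [array([478.9, 371.8]), ar
[... 5643 characters left out ...]
-910.3]), array([10.9, 30.1]), np.float64(87.5)]
black [35, 97, 19, 21, 208] [ 0.2497 -0.9163  0.1519] 0.178 [array([ 246.1, -920.9]), array([38.9, 35.8]), np.float64(48.5)]
black [22, 107, 20, 20, 213] [ 0.3056 -0.9157  0.1507] 0.18 [array([ 304.4, -920.5]), array([30. , 37.6]), np.float64(37.0)]
black [0, 128, 14, 21, 117] [ 0.4093 -0.9108  0.153 ] 0.179 [array([ 408.1, -911.2]), array([25.8, 11.5]), np.float64(22.3)]
black [633, 155, 7, 24, 52] [0.117  0.6672 0.1573] 0.19 [array([115.9, 666.4]), array([15. ,  9.2]), np.float64(66.1)]
black [312, 223, 7, 27, 167] [ 0.5423 -0.0066  0.1543] 0.191 [array([559.1,  -2.2]), array([106.6,  13. ]), np.float64(16.7)]
high 199 [0.6197 0.0011 0.1853]
```

```bash
cat >> h.py <<'E'
from scipy.spatial.transform import Rotation as Ro
from scipy.optimize import least_squares
def plan(pos,yaw_jaw=None,s=None,head=None):
    """remaining shift in tool axes to world TCP pos; turn rotvec deg in tool axes. yaw_jaw: world angle(deg) of tool y, tool x down"""
    from cell import read_state
    s=s or read_state(); R=Ro.from_rotvec(s["ee_rot"]); 
    print("t",round(float(s["time"]),2),"pos",np.round(s["ee_pos"],4),"axes x,y,z",np.round(R.as_matrix().T,3).tolist(),"F",np.round(s["contact_force"],1),"w",round(float(s["gripper_width"]),4))
    d=np.array(pos)-s["ee_pos"]; print("shift tool",np.round(R.inv().apply(d),4), "norm",round(float(np.linalg.norm(d)),3))
    if yaw_jaw is not None:
        best=None
        for a in (0,180):
            y=np.array([np.cos(np.radians(yaw_jaw+a)),np.sin(np.radians(yaw_jaw+a)),0]); x=np.array([0,0,-1.]); z=np.cross(x,y)
            T=Ro.from_matrix(np.stack([x,y,z],1)); dr=(R.inv()*T).as_rotvec(degrees=True)
            print("  turn tool",np.round(dr,2),"shift after turn",np.round(T.inv().apply(d),4))
E
python3 - <<'E'
from h import *
A=[]
for n in ["top","scene"]:
    c=dict(np.load(n+"0.npz")); w=cloud(c)
    B=np.array([.593,.007]); a=np.radians(16.6); ex=np.array([np.cos(a),np.sin(a)]); ey=np.array([-ex[1],ex[0]])
    q=(w[...,:2]-B); bx=q@ex; by=q@ey; z=w[...,2]
    m=(bx>-30e-3)&(bx<.09)&(abs(by)<.08)&(z>.138)&(z<.23)
    print(n,m.sum(),"mean box",bx[m].mean(),by[m].mean(),z[m].max())
    for lo,hi in [(.136,.174),(.176,.196),(.196,.21)]:
        k=m&(z>lo)&(z<hi); P=w[k]; 
        if len(P)<6: continue
        for r in (.015,.012):
            f=least_squares(lambda p:np.hypot(*(P[:,:2]-p).T)-r,P[:,:2].mean(0)-0.0,loss="soft_l1",f_scale=.002)
            print(lo,len(P),r,np.round(f.x,4),round(float(np.sqrt(np.mean(f.fun**2))),4),"mean",np.round(P.mean(0),4))
    A.append(w[m&(z<.172)])
P=np.vstack(A); f=least_squares(lambda p:np.hypot(*(P[:,:2]-p).T)-.015,P[:,:2].mean(0),loss="soft_l1",f_scale=.002); print("both",f.x)
plan([.61,0,.26],106.6)
E
```

```text
top 121 mean box 0.011533389189760846 -0.012718583945362334 0.2040281999401394
0.136 42 0.015 [ 0.6132 -0.0019] 0.0013 mean [ 0.6038 -0.0018  0.1591]
0.136 42 0.012 [ 0.61   -0.0014] 0.0021 mean [ 0.6038 -0.0018  0.1591]
0.176 38 0.015 [ 0.6174 -0.0017] 0.0037 mean [ 0.6078 -0.0017  0.1866]
0.176 38 0.012 [ 0.6137 -0.002 ] 0.0024 mean [ 0.6078 -0.0017  0.1866]
0.196 33 0.015 [ 0.6231 -0.0101] 0.0047 mean [ 0.6129 -0.0022  0.1989]
0.196 33 0.012 [ 0.6196 -0.0078] 0.0046 mean [ 0.6129 -0.0022  0.1989]
scene 358 mean box 0.026112902440316596 -0.012668228284740322 0.20118204279324414
0.136 189 0.015 [ 0.6134 -0.0011] 0.0012 mean [0.6238 0.0031 0.157 ]
0.136 189 0.012 [6.167e-01 2.000e-04] 0.0015 mean [0.6238 0.0031 0.157 ]
0.176 98 0.015 [ 0.6087 -0.0026] 0.0026 mean [0.6203 0.0017 0.1864]
0.176 98 0.012 [ 0.6121 -0.0013] 0.002 mean [0.6203 0.0017 0.1864]
0.196 44 0.015 [ 0.6041 -0.0052] 0.0044 mean [6.157e-01 6.000e-04 1.979e-01]
0.196 44 0.012 [ 0.6074 -0.0035] 0.0041 mean [6.157e-01 6.000e-04 1.979e-01]
both [ 0.61340208 -0.00123156]
t 0.9 pos [0.1774 0.4674 0.2313] axes x,y,z [[-0.0, -0.0, -1.0], [0.355, 0.935, -0.0], [0.935, -0.355, 0.0]] F [0.1 0.6 0.2] w 0.0855
shift tool [-0.0287 -0.2835  0.5703] norm 0.638
  turn tool [-37.39   0.     0.  ] shift after turn [-0.0287 -0.5715  0.281 ]
  turn tool [142.61   0.    -0.  ] shift after turn [-0.0287  0.5715 -0.281 ]
```

```bash
cat >> h.py <<'E'
def rows(pos,yaw,n,jaw,flip=0):
    from cell import read_state
    s=read_state(); R=Ro.from_rotvec(s["ee_rot"]); p=np.array(s["ee_pos"]); pos=np.array(pos)
    x=np.array([0,0,-1.]); b=np.radians(yaw+180*flip); y=np.array([np.cos(b),np.sin(b),0])
    T=Ro.from_matrix(np.stack([x,y,np.cross(x,y)],1)); dr=(R.inv()*T).as_rotvec(degrees=True)/n
    dr=np.round(dr,2); 
    for i in range(n):
        sh=np.round(R.inv().apply((pos-p)/(n-i)),4); p=p+R.apply(sh); R=R*Ro.from_rotvec(dr,degrees=True)
        print([sh.tolist(),dr.tolist(),jaw],end=",\n" if i%5==4 else ", ")
    print()
E
python3 - <<'E'
from h import *
rows([.6133,-.0013,.26],106.6,20,.085)
E
```

```text
[[-0.0014, -0.0142, 0.0287], [-1.87, 0.0, 0.0], 0.085], [[-0.0014, -0.0151, 0.0282], [-1.87, 0.0, 0.0], 0.085], [[-0.0014, -0.016, 0.0277], [-1.87, 0.0, 0.0], 0.085], [[-0.0014, -0.0169, 0.0272], [-1.87, 0.0, 0.0], 0.085], [[-0.0014, -0.0178, 0.0266], [-1.87, 0.0, 0.0], 0.085],
[[-0.0014, -0.0187, 0.026], [-1.87, 0.0, 0.0], 0.085], [[-0.0014, -0.0195, 0.0254], [-1.87, 0.0, 0.0], 0.085], [[-0.0015, -0.0203, 0.0247], [-1.87, 0.0, 0.0], 0.085], [[-0.0014, -0.0211, 0.0241], [-1.87, 0.0, 0.0], 0.085], [[-0.0015, -0.0219, 0.0234], [-1.87, 0.0, 0.0], 0.085],
[[-0.0014, -0.0226, 0.0226], [-1.87, 0.0, 0.0], 0.085], [[-0.0015, -0.0234, 0.0219], [-1.87, 0.0, 0.0], 0.085], [[-0.0014, -0.024, 0.0211], [-1.87, 0.0, 0.0], 0.085], [[-0.0015, -0.0247, 0.0203], [-1.87, 0.0, 0.0], 0.085], [[-0.0014, -0.0254, 0.0195], [-1.87, 0.0, 0.0], 0.085],
[[-0.0015, -0.026, 0.0187], [-1.87, 0.0, 0.0], 0.085], [[-0.0014, -0.0266, 0.0178], [-1.87, 0.0, 0.0], 0.085], [[-0.0015, -0.0272, 0.0169], [-1.87, 0.0, 0.0], 0.085], [[-0.0014, -0.0277, 0.016], [-1.87, 0.0, 0.0], 0.085], [[-0.0015, -0.0282, 0.0151], [-1.87, 0.0, 0.0], 0.085],
```

Emit:
{"fn": "jog_arm", "kwargs": {"steps": [[[-0.006,0,0],[-6,0,0],0.085],[[-0.006,0,0.005],[-6.5,0,0],0.085],[[-0.006,0,0.01],[-6.5,0,0],0.085],[[-0.006,-0.01,0.01],[-6.5,0,0],0.085],[[-0.006,-0.02,0.01],[-6.5,0,0],0.085]], "newtons": 25}}

```text
time: 1.32
ee_pos: [0.2136, 0.4359, 0.2612]
ee_rot: [-0.159, 1.565, 0.159]
contact_force: [1.2, 0.2, 0.5]
gripper_width: 0.0851
```

```bash
python3 - <<'E'
from h import *
plan([.6133,-.0013,.26],106.6)
E
```

```text
t 1.32 pos [0.2136 0.4359 0.2612] axes x,y,z [[-0.0, -0.0, -1.0], [-0.201, 0.98, 0.0], [0.98, 0.201, -0.0]] F [1.2 0.2 0.5] w 0.0851
shift tool [ 0.0011 -0.5087  0.3036] norm 0.592
  turn tool [-5.   -0.01 -0.  ] shift after turn [ 0.0012 -0.5332  0.2581]
  turn tool [ 1.75e+02 -0.00e+00  2.00e-02] shift after turn [ 0.0012  0.5332 -0.2581]
```

Emit:
{"fn": "jog_arm", "kwargs": {"steps": [[[0,-0.01,0.005],[-5,0,0],0.085],[[0,-0.03,0.014],[0,0,0],0.085],[[0,-0.033,0.016],[0,0,0],0.085],[[0,-0.033,0.016],[0,0,0],0.085],[[0,-0.033,0.016],[0,0,0],0.085]]}}

```text
time: 1.73
ee_pos: [0.3166, 0.3186, 0.2614]
ee_rot: [-0.222, 1.559, 0.223]
contact_force: [0.5, 0.4, -0.0]
gripper_width: 0.085
```

Emit:
{"fn": "jog_arm", "kwargs": {"steps": [[[0,-0.033,0.016],[0,0,0],0.085],[[0,-0.033,0.016],[0,0,0],0.085],[[0,-0.033,0.016],[0,0,0],0.085],[[0,-0.033,0.016],[0,0,0],0.085],[[0,-0.033,0.016],[0,0,0],0.085]]}}

```text
time: 2.15
ee_pos: [0.4397, 0.1822, 0.2615]
ee_rot: [-0.222, 1.559, 0.222]
contact_force: [-0.5, 2.0, -0.4]
gripper_width: 0.085
```

Emit:
{"fn": "jog_arm", "kwargs": {"steps": [[[0,-0.033,0.016],[0,0,0],0.085],[[0,-0.033,0.016],[0,0,0],0.085],[[0,-0.033,0.016],[0,0,0],0.085],[[0,-0.033,0.016],[0,0,0],0.085],[[0,-0.015,0.007],[0,0,0],0.085]]}}

```text
time: 2.57
ee_pos: [0.55, 0.0593, 0.2608]
ee_rot: [-0.221, 1.56, 0.22]
contact_force: [0.4, 0.7, 0.3]
gripper_width: 0.0848
```

```bash
python3 - <<'E'
from h import *
from cell import *
plan([.6133,-.0013,.26],106.6)
c=camera("wrist"); cv2.imwrite("pics/w1.png",c["color"][:,:,::-1]); np.savez("w1.npz",**{k:c[k] for k in ["color","z_map","fx","fy","cx","cy","extrinsics"]})
w=cloud(c); z=w[...,2]
m=(z>.127)&(z<.21)&(abs(w[...,0]-.613)<.035)&(abs(w[...,1])<.04)
print(m.sum())
for lo,hi in [(.126,.132),(.136,.172),(.198,.206)]:
    P=w[m&(z>lo)&(z<hi)]
    if len(P)>5: print(lo,len(P),np.round(P.mean(0),4),np.round(P.min(0),4),np.round(P.max(0),4),rect(P))
E
```

```text
t 2.57 pos [0.55   0.0593 0.2608] axes x,y,z [[0.0, -0.001, -1.0], [-0.277, 0.961, -0.001], [0.961, 0.277, -0.0]] F [0.4 0.7 0.3] w 0.0848
shift tool [ 0.0008 -0.0758  0.044 ] norm 0.088
  turn tool [-0.51 -0.01  0.04] shift after turn [ 0.0008 -0.0762  0.0434]
  turn tool [1.7949e+02 6.0000e-02 1.0000e-02] shift after turn [ 0.0008  0.0762 -0.0434]
2926
0.126 447 [0.6014 0.0015 0.1308] [ 0.5889 -0.0253  0.1271] [0.6334 0.0219 0.132 ] ((608.8904418945312, -0.49408721923828125), (46.94400405883789, 39.594032287597656), 70.41398620605469)
0.136 840 [0.6016 0.0017 0.1552] [ 0.5971 -0.0147  0.136 ] [0.6175 0.0132 0.172 ] ((605.0833129882812, 1.5387458801269531), (29.57947540283203, 13.92680549621582), 65.9683609008789)
0.198 7 [0.6106 0.0074 0.1987] [0.6077 0.0068 0.1982] [0.6136 0.0078 0.1995] ((610.649169921875, 7.443060398101807), (5.909527778625488, 0.6203055381774902), 5.796660900115967)
```

View pics/w1.png

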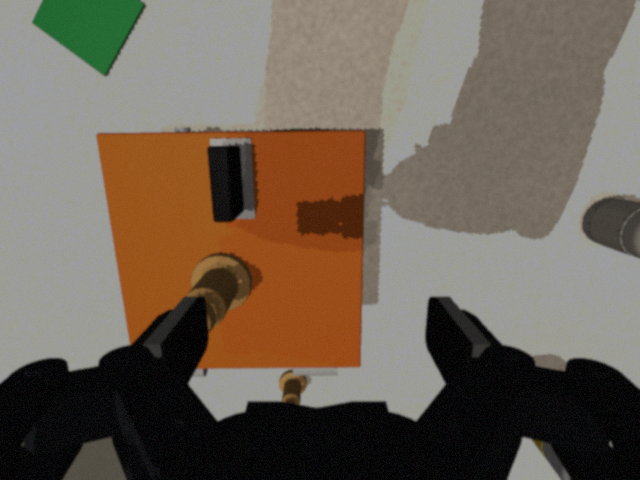

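The wrist image shows the larger cast on the lid, with its foot at (222,278), behind the black bar at (230,180). The small cast is behind the box at (292,385), out of the way. I'll fit the stem axis in this view.

```bash
python3 - <<'E'
from h import *
c=dict(np.load("w1.npz")); w=cloud(c); z=w[...,2]
m=(abs(w[...,0]-.613)<.03)&(abs(w[...,1])<.03)
for lo,hi,r in [(.136,.172,.015),(.123,.1295,.024)]:
    P=w[m&(z>lo)&(z<hi)]
    f=least_squares(lambda p:np.hypot(*(P[:,:2]-p).T)-r,[.613,0],loss="soft_l1",f_scale=.002); print(len(P),f.x,np.sqrt(np.mean(f.fun**2)))
# bar
b=np.array([.5307,-.0116]);
P=w[(z>.155)&(z<.168)&(np.hypot(w[...,0]-b[0],w[...,1]-b[1])<.04)]; print("bar top",len(P),rect(P),np.percentile(P[:,2],[50,95]))
P=w[(abs(z-.122)<.003)&(abs(w[...,0]-.59)<.16)&(abs(w[...,1])<.16)]; print("lid",rect(P))
plan([.6133,-.0013,.26],106.6)
E
```

```text
840 [ 0.61321778 -0.00201929] 0.0002761262721698358
1172 [0.61097502 0.00102972] 0.006532738504931267
bar top 1754 ((530.5623168945312, -11.652271270751953), (49.80071258544922, 14.558323860168457), 16.78532600402832) [0.16279409 0.16400295]
lid ((596.8975219726562, 8.217750549316406), (208.54745483398438, 200.39614868164062), 16.750797271728516)
t 2.62 pos [0.5506 0.0585 0.2605] axes x,y,z [[-0.0, -0.001, -1.0], [-0.276, 0.961, -0.001], [0.961, 0.276, -0.001]] F [-1.8 -1.7 -1.4] w 0.085
shift tool [ 0.0005 -0.0748  0.0438] norm 0.087
  turn tool [-0.57 -0.03  0.05] shift after turn [ 0.0005 -0.0752  0.043 ]
  turn tool [1.7943e+02 8.0000e-02 5.0000e-02] shift after turn [ 0.0005  0.0752 -0.043 ]
```

Emit:
{"fn": "jog_arm", "kwargs": {"steps": [[[0,-0.02,0.012],[-0.6,0,0],0.085],[[0,-0.02,0.012],[0,0,0],0.085],[[0,-0.02,0.012],[0,0,0],0.085],[[0,-0.015,0.007],[0,0,0],0.085],[[0,0,0],[0,0,0],0.085]]}}

```text
time: 3.03
ee_pos: [0.612, 0.0009, 0.2604]
ee_rot: [-0.229, 1.559, 0.229]
contact_force: [-0.1, -0.8, 0.4]
gripper_width: 0.0848
```

```bash
python3 - <<'E'
from h import *
plan([.6133,-.0017,.140],106.7)
E
```

```text
t 3.03 pos [0.612  0.0009 0.2604] axes x,y,z [[-0.001, -0.001, -1.0], [-0.287, 0.958, -0.0], [0.958, 0.287, -0.001]] F [-0.1 -0.8  0.4] w 0.0848
shift tool [ 0.1204 -0.0028  0.0006] norm 0.12
  turn tool [ 0.01 -0.05  0.02] shift after turn [ 0.1204 -0.0028  0.0005]
  turn tool [-1.7999e+02 -3.0000e-02 -7.0000e-02] shift after turn [ 0.1204  0.0028 -0.0005]
```

Emit:
{"fn": "jog_arm", "kwargs": {"steps": [[[0.025,-0.002,0.0005],[0,0,0],0.085],[[0.025,-0.0005,0],[0,0,0],0.085],[[0.025,0,0],[0,0,0],0.085],[[0.025,0,0],[0,0,0],0.085],[[0.02,0,0],[0,0,0],0.085]]}}

```text
time: 3.45
ee_pos: [0.6109, 0.0011, 0.1395]
ee_rot: [-0.23, 1.56, 0.231]
contact_force: [-0.6, -0.1, -0.1]
gripper_width: 0.0852
```

Emit:
{"fn": "jog_arm", "kwargs": {"steps": [[[0.004,0,0],[0,0,0],0.085],[[0,0,0],[0,0,0],0.06],[[0,0,0],[0,0,0],0.05]], "newtons": 20}}

```text
time: 3.7
ee_pos: [0.6121, 0.0009, 0.1385]
ee_rot: [-0.231, 1.558, 0.23]
contact_force: [0.3, 0.7, 1.0]
gripper_width: 0.0635
```

```bash
python3 - <<'E'
from h import *
from cell import *
plan([.6133,-.0017,.136],106.7)
c=camera("wrist"); cv2.imwrite("pics/w2.png",c["color"][:,:,::-1])
E
```

```text
t 3.7 pos [0.6121 0.0009 0.1385] axes x,y,z [[0.001, 0.0, -1.0], [-0.289, 0.957, -0.0], [0.957, 0.289, 0.001]] F [0.3 0.7 1. ] w 0.0635
shift tool [ 0.0025 -0.0028  0.0003] norm 0.004
  turn tool [0.12 0.05 0.02] shift after turn [ 0.0025 -0.0028  0.0004]
  turn tool [-1.7988e+02 -2.0000e-02  8.0000e-02] shift after turn [ 0.0025  0.0028 -0.0004]
```

View pics/w2.png

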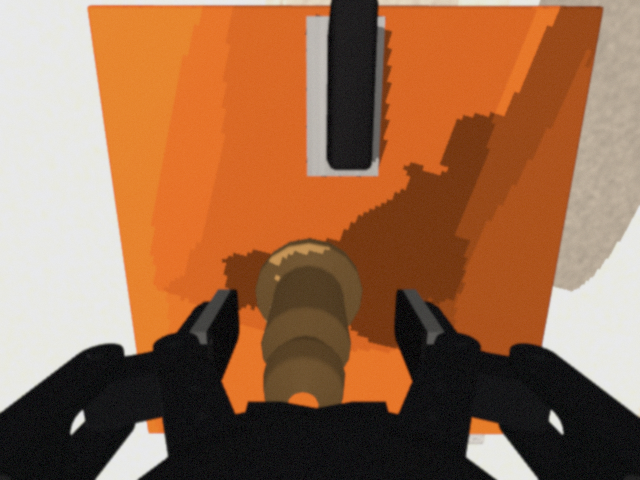

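Emit:
{"fn": "jog_arm", "kwargs": {"steps": [[[0.0015,-0.003,0],[0,0,0],0.05],[[0,0,0],[0,0,0],0.04],[[0,0,0],[0,0,0],0.036]]}}

```text
time: 4.0
ee_pos: [0.6131, -0.0024, 0.1364]
ee_rot: [-0.23, 1.558, 0.23]
contact_force: [0.2, -0.0, -0.3]
gripper_width: 0.0359
```

```bash
python3 - <<'E'
from h import *
from cell import *
plan([.6133,-.0017,.136],106.7)
c=camera("wrist"); cv2.imwrite("pics/w3.png",c["color"][200:,100:540,::-1])
E
```

```text
t 4.0 pos [ 0.6131 -0.0024  0.1364] axes x,y,z [[0.001, -0.0, -1.0], [-0.289, 0.957, -0.0], [0.957, 0.289, 0.001]] F [ 0.2 -0.  -0.3] w 0.0359
shift tool [0.0004 0.0006 0.0004] norm 0.001
  turn tool [0.1  0.05 0.02] shift after turn [0.0004 0.0006 0.0004]
  turn tool [-1.799e+02 -3.000e-02  8.000e-02] shift after turn [ 0.0004 -0.0006 -0.0004]
```

View pics/w3.png

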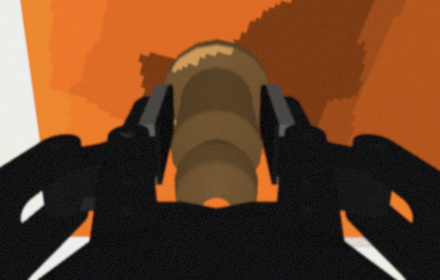

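Both fingers straddle the stem, which is centred at about x=215 in the crop. Now I'll close gently.

Emit:
{"fn": "jog_arm", "kwargs": {"steps": [[[0,0,0],[0,0,0],0.032],[[0,0,0],[0,0,0],0.03],[[0,0,0],[0,0,0],0.028],[[0,0,0],[0,0,0],0.026],[[0,0,0],[0,0,0],0.026]], "newtons": 20}}

```text
time: 4.47
ee_pos: [0.6129, -0.0022, 0.1361]
ee_rot: [-0.23, 1.558, 0.23]
contact_force: [-1.5, -1.1, 5.0]
gripper_width: 0.0293
```

Emit:
{"fn": "jog_arm", "kwargs": {"steps": [[[0,0,0],[0,0,0],0.026],[[-0.003,0,0],[0,0,0],0.026],[[-0.005,0,0],[0,0,0],0.026],[[-0.01,0,0],[0,0,0],0.026],[[-0.01,0,0],[0,0,0],0.026]]}}

```text
time: 4.88
ee_pos: [0.6126, -0.0021, 0.1646]
ee_rot: [-0.23, 1.559, 0.23]
contact_force: [0.4, -0.9, -0.4]
gripper_width: 0.0298
```

```bash
python3 - <<'E'
from h import *
from cell import *
plan([.4275,-.363,.21],106.7)
for n in ["wrist","scene"]:
    c=camera(n); cv2.imwrite(f"pics/{n}4.png",c["color"][:,:,::-1])
a=cv2.imread("pics/scene4.png"); cv2.imwrite("pics/scene4.png",cv2.resize(a[140:360,180:450],None,fx=2.5,fy=2.5))
E
```

```text
t 4.88 pos [ 0.6126 -0.0021  0.1646] axes x,y,z [[-0.0, 0.0, -1.0], [-0.289, 0.957, 0.0], [0.957, 0.289, -0.0]] F [ 0.4 -0.9 -0.4] w 0.0298
shift tool [-0.0453 -0.2919 -0.2816] norm 0.408
  turn tool [ 0.12 -0.02 -0.01] shift after turn [-0.0454 -0.2925 -0.281 ]
  turn tool [-1.7988e+02  2.0000e-02 -4.0000e-02] shift after turn [-0.0454  0.2925  0.281 ]
```

View pics/scene4.png

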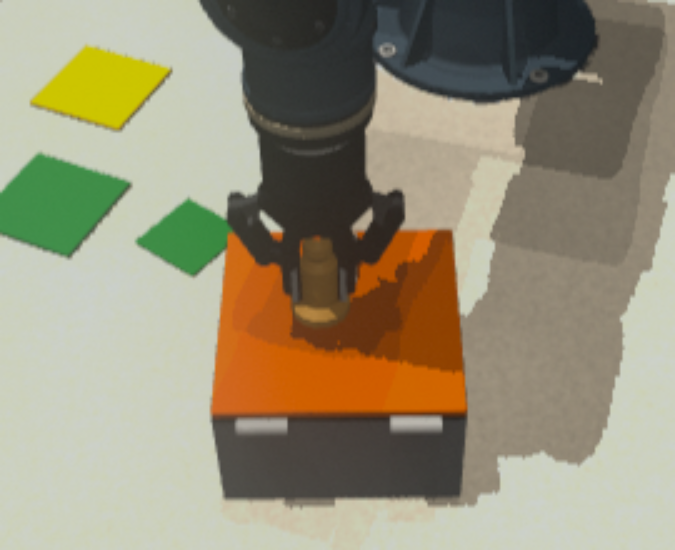

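View pics/wrist4.png

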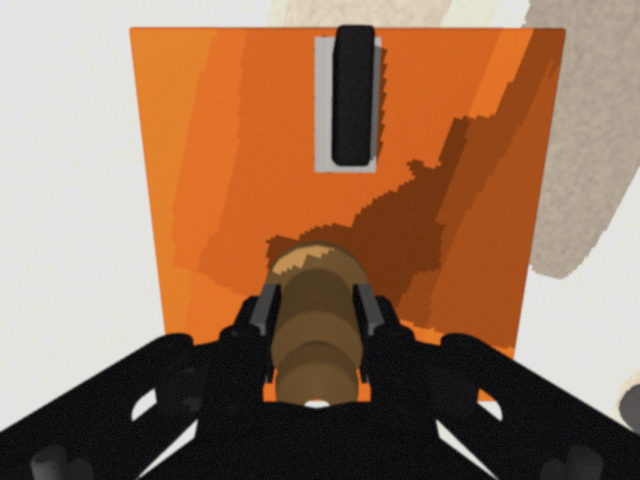

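Emit:
{"fn": "jog_arm", "kwargs": {"steps": [[[-0.012,0,0],[0,0,0],0.026],[[-0.015,0,0],[0,0,0],0.026],[[-0.01,-0.008,-0.008],[0,0,0],0.026],[[-0.006,-0.013,-0.013],[0,0,0],0.026],[[0,-0.018,-0.017],[0,0,0],0.026]]}}

```text
time: 5.4
ee_pos: [0.588, -0.0506, 0.2082]
ee_rot: [-0.232, 1.556, 0.231]
contact_force: [0.6, -0.8, -0.4]
gripper_width: 0.0296
```

Emit:
{"fn": "jog_arm", "kwargs": {"steps": [[[0,-0.02,-0.019],[0,0,0],0.026],[[0,-0.02,-0.019],[0,0,0],0.026],[[0,-0.02,-0.019],[0,0,0],0.026],[[0,-0.02,-0.019],[0,0,0],0.026],[[0,-0.02,-0.019],[0,0,0],0.026]]}}

```text
time: 5.82
ee_pos: [0.5245, -0.1752, 0.207]
ee_rot: [-0.23, 1.558, 0.23]
contact_force: [1.5, -0.4, -0.6]
gripper_width: 0.0296
```

Emit:
{"fn": "jog_arm", "kwargs": {"steps": [[[0,-0.02,-0.019],[0,0,0],0.026],[[0,-0.02,-0.019],[0,0,0],0.026],[[0,-0.02,-0.019],[0,0,0],0.026],[[0,-0.02,-0.019],[0,0,0],0.026],[[0,-0.02,-0.019],[0,0,0],0.026]]}}

```text
time: 6.23
ee_pos: [0.4624, -0.2984, 0.207]
ee_rot: [-0.23, 1.558, 0.23]
contact_force: [-0.1, -0.3, -1.0]
gripper_width: 0.0294
```

```bash
python3 - <<'E'
from h import *
plan([.4275,-.363,.10],106.7)
E
```

```text
t 6.23 pos [ 0.4624 -0.2984  0.207 ] axes x,y,z [[0.0, -0.0, -1.0], [-0.289, 0.957, -0.0], [0.957, 0.289, 0.0]] F [-0.1 -0.3 -1. ] w 0.0294
shift tool [ 0.1071 -0.0518 -0.0521] norm 0.13
  turn tool [0.1  0.01 0.02] shift after turn [ 0.107  -0.0519 -0.052 ]
  turn tool [-1.799e+02 -3.000e-02  2.000e-02] shift after turn [0.107  0.0519 0.052 ]
```

Emit:
{"fn": "jog_arm", "kwargs": {"steps": [[[0.01,-0.015,-0.015],[0,0,0],0.026],[[0.015,-0.015,-0.015],[0,0,0],0.026],[[0.02,-0.012,-0.012],[0,0,0],0.026],[[0.02,-0.007,-0.007],[0,0,0],0.026],[[0.02,-0.003,-0.003],[0,0,0],0.026]]}}

```text
time: 6.65
ee_pos: [0.4276, -0.3634, 0.1211]
ee_rot: [-0.23, 1.558, 0.228]
contact_force: [1.2, -0.5, -0.3]
gripper_width: 0.0295
```

Emit:
{"fn": "jog_arm", "kwargs": {"steps": [[[0.02,0,0],[0,0,0],0.026],[[0.02,0,0],[0,0,0],0.026],[[0.01,0,0],[0,0,0],0.026],[[0,0,0],[0,0,0],0.026]]}}

```text
time: 6.98
ee_pos: [0.4275, -0.361, 0.0699]
ee_rot: [-0.228, 1.561, 0.232]
contact_force: [0.2, 0.3, -0.9]
gripper_width: 0.0299
```

```bash
python3 - <<'E'
from h import *
from cell import *
plan([.4275,-.363,.02],106.7)
for n in ["wrist","top"]:
    c=camera(n); cv2.imwrite(f"pics/{n}5.png",c["color"][:,:,::-1]); w=cloud(c); z=w[...,2]
    h=cv2.cvtColor(c["color"],cv2.COLOR_RGB2HSV); 
    P=w[(np.hypot(w[...,0]-.4275,w[...,1]+.363)<.03)&(z>.012)&(z<.1)&(h[...,0]>8)&(h[...,0]<24)&(h[...,1]>80)]
    print(n,len(P))
    if len(P)>10: print(np.round(np.percentile(P,[1,50,99],axis=0),4))
E
```

```text
t 6.98 pos [ 0.4275 -0.361   0.0699] axes x,y,z [[-0.003, 0.002, -1.0], [-0.289, 0.957, 0.003], [0.957, 0.289, -0.002]] F [ 0.2  0.3 -0.9] w 0.0299
shift tool [ 0.0499 -0.002  -0.0005] norm 0.05
  turn tool [ 0.1  -0.1  -0.15] shift after turn [ 0.0499 -0.0019 -0.0005]
  turn tool [-1.799e+02  2.400e-01 -1.600e-01] shift after turn [0.0499 0.0019 0.0005]
wrist 5029
[[ 0.404  -0.3826  0.059 ]
 [ 0.4135 -0.3655  0.0686]
 [ 0.4283 -0.3442  0.0995]]
top 26
[[ 0.4075 -0.3612  0.0628]
 [ 0.4396 -0.3496  0.0663]
 [ 0.4503 -0.3398  0.076 ]]
```

View pics/wrist5.png

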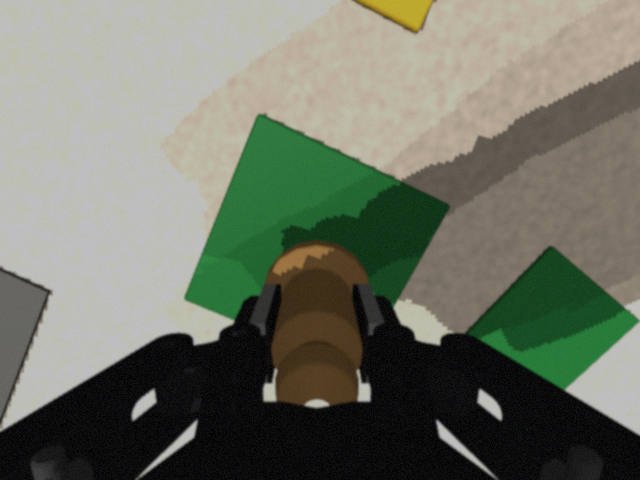

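Emit:
{"fn": "jog_arm", "kwargs": {"steps": [[[0.015,-0.001,-0.0005],[0,0,0],0.026],[[0.015,-0.001,0],[0,0,0],0.026],[[0.01,0,0],[0,0,0],0.026],[[0.004,0,0],[0,0,0],0.026],[[0,0,0],[0,0,0],0.026]]}}

```text
time: 7.5
ee_pos: [0.4289, -0.3637, 0.0277]
ee_rot: [-0.23, 1.559, 0.231]
contact_force: [0.3, -1.2, -1.0]
gripper_width: 0.0296
```

Emit:
{"fn": "jog_arm", "kwargs": {"steps": [[[0.0015,0,0],[0,0,0],0.026],[[0.0015,0,0],[0,0,0],0.026],[[0.001,0,0],[0,0,0],0.026]]}}

```text
time: 7.75
ee_pos: [0.4293, -0.3641, 0.0244]
ee_rot: [-0.231, 1.558, 0.23]
contact_force: [-0.1, -0.1, 0.2]
gripper_width: 0.0294
```

```bash
python3 - <<'E'
from h import *
plan([.4275,-.363,.02],106.7)
E
```

```text
t 7.75 pos [ 0.4293 -0.3641  0.0244] axes x,y,z [[0.001, -0.001, -1.0], [-0.289, 0.957, -0.001], [0.957, 0.289, 0.001]] F [-0.1 -0.1  0.2] w 0.0294
shift tool [ 0.0044  0.0015 -0.0015] norm 0.005
  turn tool [0.11 0.03 0.05] shift after turn [ 0.0044  0.0015 -0.0015]
  turn tool [-1.7989e+02 -8.0000e-02  5.0000e-02] shift after turn [ 0.0044 -0.0015  0.0015]
```

Emit:
{"fn": "jog_arm", "kwargs": {"steps": [[[0.0015,0.001,-0.001],[0,0,0],0.026],[[0.0015,0,0],[0,0,0],0.026],[[0,0,0],[0,0,0],0.026]]}}

```text
time: 8.0
ee_pos: [0.4275, -0.363, 0.0206]
ee_rot: [-0.23, 1.559, 0.23]
contact_force: [-0.0, 0.5, -0.6]
gripper_width: 0.0296
```

Emit:
{"fn": "jog_arm", "kwargs": {"steps": [[[0.001,0,0],[0,0,0],0.026],[[0,0,0],[0,0,0],0.026]]}}

```text
time: 8.17
ee_pos: [0.4278, -0.3632, 0.0201]
ee_rot: [-0.23, 1.558, 0.23]
contact_force: [-1.2, 1.3, 3.5]
gripper_width: 0.0297
```

Emit:
{"fn": "jog_arm", "kwargs": {"steps": [[[0,0,0],[0,0,0],0.026],[[0,0,0],[0,0,0],0.03],[[0,0,0],[0,0,0],0.032],[[0,0,0],[0,0,0],0.038],[[0,0,0],[0,0,0],0.045]]}}

```text
time: 8.58
ee_pos: [0.4278, -0.3631, 0.0198]
ee_rot: [-0.23, 1.558, 0.23]
contact_force: [-0.3, 1.0, 0.3]
gripper_width: 0.0452
```

Emit:
{"fn": "jog_arm", "kwargs": {"steps": [[[0,0,0],[0,0,0],0.06],[[0,0,0],[0,0,0],0.075],[[-0.01,0,0],[0,0,0],0.08],[[-0.02,0,0],[0,0,0],0.08],[[-0.03,0,0],[0,0,0],0.08]]}}

```text
time: 9.0
ee_pos: [0.4265, -0.3621, 0.0793]
ee_rot: [-0.228, 1.561, 0.233]
contact_force: [1.0, -1.2, -0.3]
gripper_width: 0.0797
```

Emit:
{"fn": "jog_arm", "kwargs": {"steps": [[[-0.04,0,0],[0,0,0],0.08],[[-0.04,0,0],[0,0,0],0.08],[[-0.035,0,0],[0,0,0],0.08],[[-0.03,0,0],[0,0,0],0.08]]}}

```text
time: 9.33
ee_pos: [0.4277, -0.3631, 0.2286]
ee_rot: [-0.232, 1.557, 0.229]
contact_force: [0.9, -1.0, 0.7]
gripper_width: 0.0803
```

```bash
python3 - <<'E'
from h import *
from cell import *
plan([.5306,-.0116,.23],106.7)
for n in ["scene","wrist"]:
    c=camera(n); a=c["color"][:,:,::-1]; w=cloud(c); z=w[...,2]
    cv2.imwrite(f"pics/{n}6.png",a if n=="wrist" else cv2.resize(a[130:330,120:420],None,fx=2.5,fy=2.5))
    P=w[(np.hypot(w[...,0]-.4275,w[...,1]+.363)<.03)&(z>.02)&(z<.056)]
    if len(P)>10:
        f=least_squares(lambda p:np.hypot(*(P[:,:2]-p).T)-.015,[.4275,-.363],loss="soft_l1",f_scale=.002);print(n,len(P),f.x,np.sqrt(np.mean(f.fun**2)))
        Q=w[(np.hypot(w[...,0]-.4275,w[...,1]+.363)<.03)]; print(np.nanmax(Q[:,2]), "head", Q[(Q[:,2]>.078)&(Q[:,2]<.1)].mean(0))
E
```

```text
t 9.33 pos [ 0.4277 -0.3631  0.2286] axes x,y,z [[0.002, -0.002, -1.0], [-0.289, 0.957, -0.002], [0.957, 0.289, 0.001]] F [ 0.9 -1.   0.7] w 0.0803
shift tool [-0.0018  0.3067  0.2002] norm 0.366
  turn tool [0.11 0.08 0.12] shift after turn [-0.0014  0.3071  0.1995]
  turn tool [-1.7989e+02 -1.9000e-01  1.2000e-01] shift after turn [-0.0014 -0.3071 -0.1995]
scene 121 [ 0.42783433 -0.36104606] 0.0013312848266853257
0.5029004780736929 head [ 0.43115149 -0.3590678   0.08066778]
wrist 168 [ 0.42797696 -0.36235962] 0.0001614508957463918
0.3369902179370059 head [ 0.42654839 -0.36284524  0.08293871]
```

View pics/scene6.png

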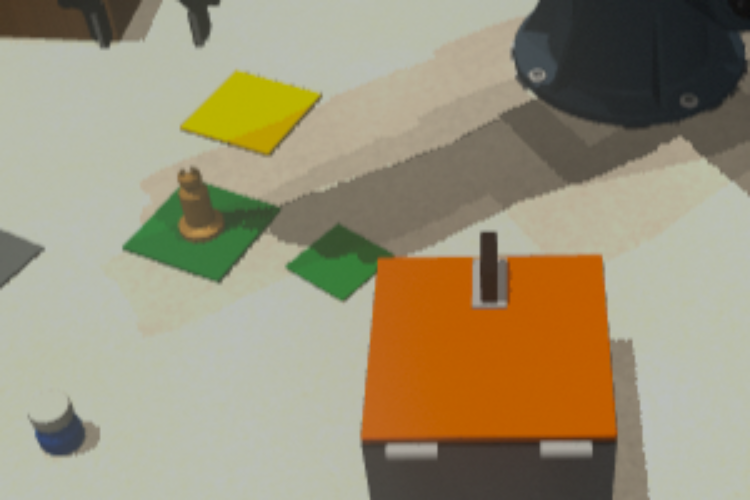

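View pics/wrist6.png

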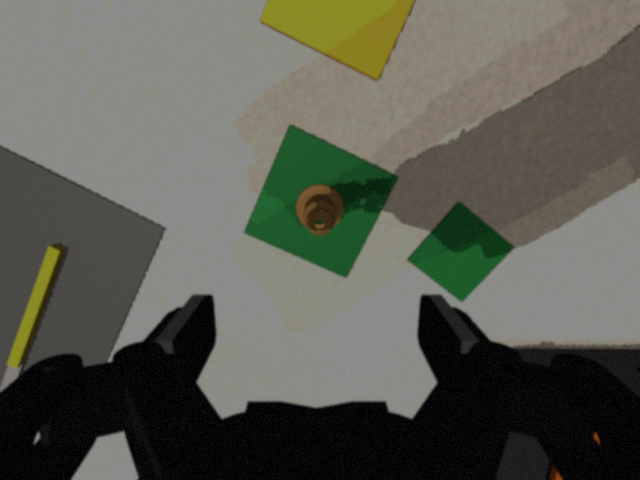

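The cast stands upright in the middle of the large green pad, at (320,205) in the wrist view. Next is the pull bar.

Emit:
{"fn": "jog_arm", "kwargs": {"steps": [[[0,0.018,0.012],[0,0,0],0.07],[[0,0.027,0.0175],[0,0,0],0.06],[[0,0.027,0.0175],[0,0,0],0.05],[[0,0.027,0.0175],[0,0,0],0.05],[[0,0.027,0.0175],[0,0,0],0.05]]}}

```text
time: 9.85
ee_pos: [0.4696, -0.2173, 0.2251]
ee_rot: [-0.23, 1.559, 0.23]
contact_force: [-0.2, 0.3, -0.2]
gripper_width: 0.0501
```

Emit:
{"fn": "jog_arm", "kwargs": {"steps": [[[0,0.027,0.0175],[0,0,0],0.05],[[0,0.027,0.0175],[0,0,0],0.05],[[0,0.027,0.0175],[0,0,0],0.05],[[0,0.027,0.0175],[0,0,0],0.05],[[0,0.027,0.0175],[0,0,0],0.05]]}}

```text
time: 10.27
ee_pos: [0.5144, -0.0626, 0.2252]
ee_rot: [-0.23, 1.558, 0.23]
contact_force: [1.0, -0.3, 0.7]
gripper_width: 0.0498
```

Emit:
{"fn": "jog_arm", "kwargs": {"steps": [[[0,0.025,0.016],[0,0,0],0.05],[[0,0.018,0.012],[0,0,0],0.05],[[0,0,0],[0,0,0],0.05]]}}

```text
time: 10.52
ee_pos: [0.5294, -0.0116, 0.2249]
ee_rot: [-0.232, 1.558, 0.234]
contact_force: [0.4, -0.0, 0.3]
gripper_width: 0.0497
```

```bash
python3 - <<'E'
from h import *
from cell import *
plan([.5306,-.0116,.127],106.7)
c=camera("wrist"); a=c["color"][:,:,::-1]; w=cloud(c); z=w[...,2]
cv2.imwrite("pics/w7.png",a)
P=w[(z>.157)&(z<.168)&(np.hypot(w[...,0]-.5306,w[...,1]+.0116)<.04)]; print(len(P),rect(P))
E
```

```text
t 10.52 pos [ 0.5294 -0.0116  0.2249] axes x,y,z [[-0.0, 0.001, -1.0], [-0.292, 0.956, 0.001], [0.956, 0.292, 0.0]] F [ 0.4 -0.   0.3] w 0.0497
shift tool [ 0.0979 -0.0005  0.0012] norm 0.098
  turn tool [ 0.3   0.01 -0.05] shift after turn [ 0.0979 -0.0004  0.0012]
  turn tool [-1.797e+02  7.000e-02  2.000e-02] shift after turn [ 0.0979  0.0004 -0.0012]
1938 ((530.1956176757812, -11.859594345092773), (49.72455978393555, 13.998758316040039), 16.620187759399414)
```

View pics/w7.png

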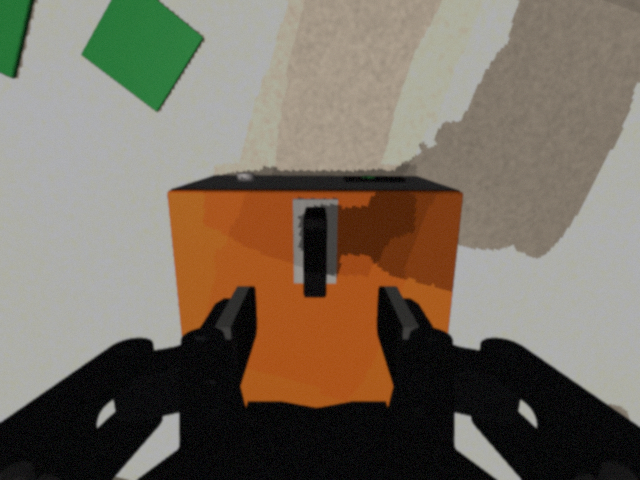

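Emit:
{"fn": "jog_arm", "kwargs": {"steps": [[[0.02,0,0.001],[0.3,0,0],0.05],[[0.025,0,0],[0,0,0],0.05],[[0.025,0,0],[0,0,0],0.05],[[0.016,0,0],[0,0,0],0.05],[[0.006,0,0],[0,0,0],0.05]]}}

```text
time: 10.98
ee_pos: [0.5282, -0.0155, 0.1307]
ee_rot: [-0.225, 1.562, 0.226]
contact_force: [-1.0, 0.2, 0.4]
gripper_width: 0.0501
```

Emit:
{"fn": "jog_arm", "kwargs": {"steps": [[[0.004,0,0],[0,0,0],0.05],[[0,0,0],[0,0,0],0.04],[[0,0,0],[0,0,0],0.028]]}}

```text
time: 11.23
ee_pos: [0.5303, -0.015, 0.1298]
ee_rot: [-0.226, 1.558, 0.226]
contact_force: [-0.2, -0.2, 0.1]
gripper_width: 0.0293
```

```bash
python3 - <<'E'
from h import *
from cell import *
plan([.5304,-.0117,.128],106.65)
c=camera("wrist"); cv2.imwrite("pics/w8.png",c["color"][:,:,::-1])
E
```

```text
t 11.23 pos [ 0.5303 -0.015   0.1298] axes x,y,z [[0.001, -0.0, -1.0], [-0.284, 0.959, -0.0], [0.959, 0.284, 0.001]] F [-0.2 -0.2  0.1] w 0.0293
shift tool [0.0018 0.0031 0.0011] norm 0.004
  turn tool [-0.16  0.06  0.02] shift after turn [0.0018 0.0031 0.0011]
  turn tool [ 1.7984e+02  4.0000e-02 -1.0000e-01] shift after turn [ 0.0018 -0.0031 -0.0011]
```

View pics/w8.png

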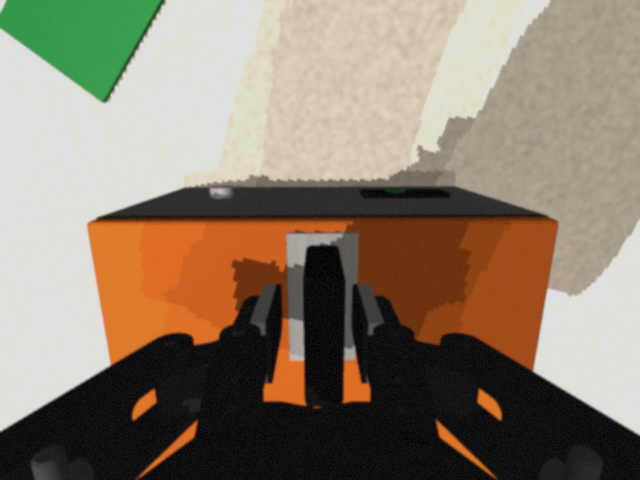

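Bar centre is at x≈324 between fingers centred at x≈317, so I'll correct +3 mm in y.

Emit:
{"fn": "jog_arm", "kwargs": {"steps": [[[0.0015,0.003,0.001],[-0.15,0,0],0.028],[[0,0,0],[0,0,0],0.024],[[0,0,0],[0,0,0],0.02]]}}

```text
time: 11.53
ee_pos: [0.5301, -0.0113, 0.1276]
ee_rot: [-0.229, 1.558, 0.229]
contact_force: [0.4, 1.0, 0.6]
gripper_width: 0.0198
```

Emit:
{"fn": "jog_arm", "kwargs": {"steps": [[[0,0,0],[0,0,0],0.016],[[0,0,0],[0,0,0],0.012],[[0,0,0],[0,0,0],0.008],[[0,0,0],[0,0,0],0.005],[[0,0,0],[0,0,0],0.005]], "newtons": 60}}

```text
time: 11.95
ee_pos: [0.5303, -0.0123, 0.1277]
ee_rot: [-0.229, 1.558, 0.227]
contact_force: [1.2, -7.1, 2.7]
gripper_width: 0.0131
```

```bash
python3 - <<'E'
from h import *
plan([.5304,-.0117,.128],106.65)
E
```

```text
t 11.95 pos [ 0.5303 -0.0123  0.1277] axes x,y,z [[0.001, -0.002, -1.0], [-0.286, 0.958, -0.002], [0.958, 0.286, 0.0]] F [ 1.2 -7.1  2.7] w 0.0131
shift tool [-0.0003  0.0006  0.0003] norm 0.001
  turn tool [-0.02  0.03  0.1 ] shift after turn [-0.0003  0.0006  0.0003]
  turn tool [ 1.7998e+02  1.6000e-01 -4.0000e-02] shift after turn [-0.0003 -0.0006 -0.0003]
```

Emit:
{"fn": "jog_arm", "kwargs": {"steps": [[[0,-0.0006,0],[0,0,0],0.005],[[-0.0007,0,0.0001],[0,0.25,0],0.005],[[-0.0007,0,0.0001],[0,0.25,0],0.005],[[-0.0007,0,0],[0,0.25,0],0.005],[[-0.0007,0,0.0001],[0,0.25,0],0.005]]}}

```text
time: 12.37
ee_pos: [0.5302, -0.0124, 0.1294]
ee_rot: [-0.231, 1.578, 0.226]
contact_force: [4.1, -5.9, -17.6]
gripper_width: 0.0132
```

Emit:
{"fn": "jog_arm", "kwargs": {"steps": [[[-0.0007,0,0.0001],[0,0.25,0],0.005],[[-0.0007,0,0.0001],[0,0.25,0],0.005],[[-0.0007,0,0],[0,0.25,0],0.005],[[-0.0007,0,0.0001],[0,0.25,0],0.005]]}}

```text
time: 12.7
ee_pos: [0.5306, -0.0122, 0.1324]
ee_rot: [-0.234, 1.595, 0.225]
contact_force: [1.3, -5.5, -3.6]
gripper_width: 0.0134
```

Emit:
{"fn": "jog_arm", "kwargs": {"steps": [[[-0.0014,0,0.0002],[0,0.5,0],0.005],[[-0.0014,0,0.0002],[0,0.5,0],0.005],[[-0.0014,0,0.0001],[0,0.5,0],0.005],[[-0.0014,0,0.0002],[0,0.5,0],0.005],[[-0.0014,0,0.0001],[0,0.5,0],0.005]]}}

```text
time: 13.12
ee_pos: [0.5317, -0.0119, 0.1396]
ee_rot: [-0.24, 1.638, 0.221]
contact_force: [1.0, -4.7, -3.9]
gripper_width: 0.0132
```

Emit:
{"fn": "jog_arm", "kwargs": {"steps": [[[-0.0014,0,0.0002],[0,0.5,0],0.005],[[-0.0014,0,0.0002],[0,0.5,0],0.005],[[-0.0014,0,0.0001],[0,0.5,0],0.005],[[-0.0014,0,0.0002],[0,0.5,0],0.005],[[0,0,0],[0,0,0],0.005]]}}

```text
time: 13.53
ee_pos: [0.5328, -0.0116, 0.1454]
ee_rot: [-0.245, 1.673, 0.218]
contact_force: [-2.6, -6.3, 2.2]
gripper_width: 0.0131
```

```bash
cat > lid.py <<'E'
from h import *
from cell import *
def lidang():
  s=read_state(); print(np.round(s["ee_pos"],4),np.round(s["contact_force"],1))
  a=np.radians(16.65); ex=np.array([np.cos(a),np.sin(a)]); B=np.array([.5304,-.0117])+.065*ex
  for n in ["scene","top","wrist"]:
    c=camera(n); cv2.imwrite(f"pics/{n}_l{int(s['time']*100)}.png",c["color"][:,:,::-1]); w=cloud(c); h=cv2.cvtColor(c["color"],cv2.COLOR_RGB2HSV)
    q=w[...,:2]-B; bx=q@ex; by=q@np.array([-ex[1],ex[0]]); z=w[...,2]
    m=(abs(by)<.09)&(abs(bx)<.095)&(z>.112)&(z<.17)&(h[...,0]<16)&(h[...,1]>170)
    if m.sum()<50: print(n,m.sum()); continue
    x,zz=bx[m],z[m]
    f=least_squares(lambda p:p[0]+p[1]*(x-.1)-zz,[.122,0],loss="soft_l1",f_scale=.002)
    print(n,m.sum(),"angle",round(float(-np.arctan(f.x[1])),4),"z hinge",round(float(f.x[0]),4))
E
python3 -c "
from lid import *
lidang()"; ls pics
```

```text
[ 0.5328 -0.0116  0.1454] [-2.6 -6.3  2.2]
scene 6123 angle 0.1065 z hinge 0.1212
top 99 angle 0.1042 z hinge 0.1221
wrist 39600 angle 0.107 z hinge 0.1231
scene0.png
scene0c.png
scene4.png
scene6.png
scene_l1353.png
top0.png
top0c.png
top5.png
top_l1353.png
w1.png
w2.png
w3.png
w7.png
w8.png
wrist4.png
wrist5.png
wrist6.png
wrist_l1353.png
```

Emit:
{"fn": "jog_arm", "kwargs": {"steps": [[[-0.0015,0,0.0002],[0,0.5,0],0.005],[[-0.0015,0,0.0001],[0,0.5,0],0.005],[[0,0,0],[0,0,0],0.005],[[0,0,0],[0,0,0],0.005],[[0,0,0],[0,0,0],0.005]]}}

```text
time: 14.1
ee_pos: [0.5335, -0.0114, 0.1484]
ee_rot: [-0.248, 1.689, 0.216]
contact_force: [-0.0, -4.1, 3.5]
gripper_width: 0.013
```

```bash
python3 -c "
from lid import *
lidang()"; ls pics|grep _l
```

```text
[ 0.5335 -0.0114  0.1484] [-0.  -4.1  3.5]
scene 6038 angle 0.1254 z hinge 0.1212
top 73 angle 0.1303 z hinge 0.1222
wrist 40320 angle 0.1265 z hinge 0.1231
scene_l1353.png
scene_l1410.png
top_l1353.png
top_l1410.png
wrist_l1353.png
wrist_l1410.png
```

Emit:
{"fn": "jog_arm", "kwargs": {"steps": [[[0,0,0],[0,0,0],0.005],[[0,0,0],[0,0,0],0.005],[[0,0,0],[0,0,0],0.005],[[0,0,0],[0,0,0],0.005],[[0,0,0],[0,0,0],0.005]]}}

```text
time: 14.67
ee_pos: [0.5335, -0.0114, 0.1484]
ee_rot: [-0.248, 1.689, 0.216]
contact_force: [-0.0, -4.3, 1.8]
gripper_width: 0.013
```

```bash
python3 -c "
from lid import *
lidang()
s=read_state(); n=int(s['time']*100)
import glob
f=sorted(glob.glob('pics/scene_l*'))[-1]; print(f); a=cv2.imread(f); cv2.imwrite('pics/final.png',cv2.resize(a[130:400,110:530],None,fx=1.9,fy=1.9))
c=camera('scene'); w=cloud(c); z=w[...,2]
P=w[(np.hypot(w[...,0]-.4275,w[...,1]+.363)<.03)&(z>.02)&(z<.056)]
g=least_squares(lambda p:np.hypot(*(P[:,:2]-p).T)-.015,[.4275,-.363]); print(g.x)"
```

```text
[ 0.5335 -0.0114  0.1484] [-0.  -4.3  1.8]
scene 6049 angle 0.1245 z hinge 0.1212
top 72 angle 0.1393 z hinge 0.1219
wrist 40290 angle 0.1266 z hinge 0.1231
pics/scene_l1466.png
[ 0.42785627 -0.36129472]
```

View pics/final.png

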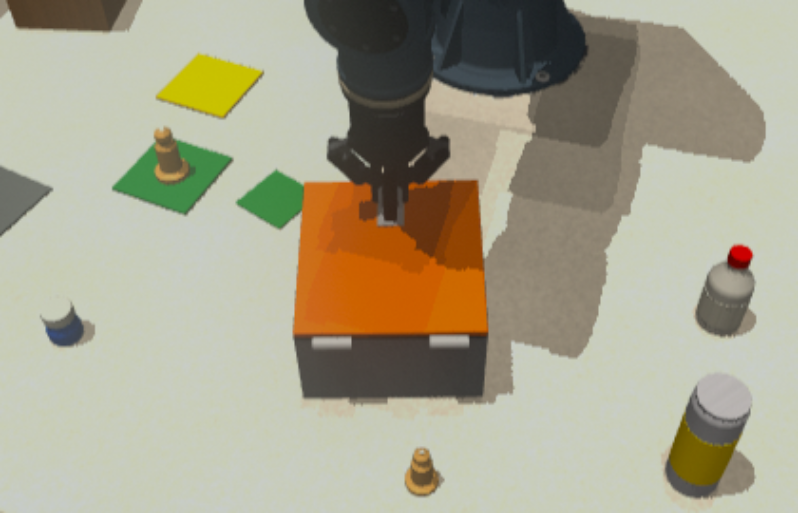

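The final view shows the cast upright on the large green pad at (170,155), the gripper holding the bar at (390,200) with the lid raised, and the bystanders where they were.

```bash
python3 -c "
from cell import *
print(finish_job())"
```

```text
the job is handed in; nothing more can be done
None
```

The job is handed in. The cast is off the lid and standing on the larger green pad, and the gripper is still holding the pull bar with the lid about 25 mm open. It took about 15 s of the 54 s allowed, and no verdict was reported.

- **Cast:** I gripped the larger cast by its stem at 20 N and set it down with about 3.5 N of contact. Last seen it was upright, about 1–3 mm from the pad's measured centre.
- **Lid:** I gripped the bar at 60 N and followed the hinge's arc in small steps. The seal broke with about 18 N peak seen at the wrist. The lid did not fly open.
- **Last checks:** The pose held steady over about 0.6 s. The scene and wrist cameras put the lid angle at 0.1245 and 0.1266 rad, about 25 mm at the front edge. The bottle, jar, can and small cast look unmoved in the pictures.
- **Disagreements:** The top camera read 0.139 rad, but from only 72 pixels, so I did not rely on it. The wrist's vertical force ended at about +2 N rather than the few newtons of downward pull expected from the lid's weight. About 4 N of sideways force also remained from the grip.

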